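# Call a colleague, then hold the tube block against the sprung plate of the cooling stage

### The arm

A 7-joint arm with a two-finger parallel gripper is mounted at the origin on a cart in front of the work surface, level with it; the furniture and walls round the work are solid. World frame = base frame: x ahead of the robot, y to its left, z up, the work surface at z = 0. Lengths are in m, angles in rad, forces in N, time in s.
With the tool pointing down it reaches from about 0.4 to 0.875 m from the base axis. Payload 6.5 kg.
Tool frame: the origin (TCP) lies at the very end of the fingers, on their centre line; the grasp point (between the pads) lies 19 mm behind it; z points along the fingers, y is the line along which they close (so a half turn about z gives the same grasp; the last joint's range is limited). The gripper opens to 85 mm and grips with 20 to 120 N. Pads are 22 mm wide; open, the fingers measure 114 mm over their backs; the gripper's body (76 mm by 85 mm) begins 54 mm behind the grasp point. The pads swing forward as they close: fully open they stand 13 mm farther back than shut.
Start: joints at [-1.228, 0.536, -0.004, 1.538, 0.003, 1.067, -0.071], TCP at [0.258, 0.596, 0.231] pointing down, gripper open.
Joint ranges: [-2.7, 2.7], [-0.37, 2.16], [-1.27, 1.26], [0.24, 2.4], [-1.31, 4.45], [0.19, 1.91], [-2.76, 2.76]. Speed limits (rad/s): [2.39, 2.39, 3.14, 3.14, 3.14, 3.14, 3.14].

### API

Orientations are given as a rotation vector (axis times angle).
In Python, from rig import ctrl gives the robot as it stands.
- The arm moves only by the tool play_rows, never from a script. Its argument "plan" is a list of rows, each a list of 7 numbers: the shift along the world's x, y, z scaled (see below), then the turn, a rotation vector about the world's x, y, z scaled (see below), then the opening, from -1 (shut) to 1 (fully open). A call has 1 to 5 rows; each row shifts and turns the commanded pose from where the row before left it; what a row does not reach is not made up. The controller multiplies each number of a shift by 4 cm and each number of a turn by 0.1 rad. A row lasts 1/10 s, in which the tool goes at most 50 mm and 8.59 degrees, less where a joint would pass 70% of its speed; a pose out of reach is approached as far as the arm can. A call with a number of a shift or a turn outside -1 to 1 is refused whole. A call with a gripper value outside its range is refused whole. The fingers move at their own pace and stop on an object; "grip_force" is the grip in N (left out, the last holds). Time passes only in rows, so rows that do not move let the fingers close. It gives the time, the measured TCP pose, the force, the opening and the grip force at its end, in the units of the state.
- ctrl.observe(): the state, without advancing time (a new reading comes with each control period).
- ctrl.get_image(name): name is "side" or "top"; returns a dict with "img" (384x512x3 uint8, blue, green, red), "z_map" (384x512 float32, m along the optical axis (not along the pixel's ray), 0 where there is no reading), "mtx" (3x3 intrinsics, pixels), "rvec" (rotation vector, rad) and "tvec" (3), from world to camera coordinates, as OpenCV has them. Camera axes: x right, y down, z forward; pixel columns grow to the right and rows downward; lengths in m; the calibration is good to about 2 mm. A picture is of the moment at which its call begins.
- ctrl.sign_off(): hands the job in; it is judged then, once.
Trained networks look in a picture, given as the dict that the camera call returned (one of the last four; its "shot" number tells which), for a name from the list of things; names that differ only in an ending like _2 or _b are one class to them, and where a whole thing is asked for, a point or a joint stands for the part that bears it (a point fixed in the world has none). Each returns a list of dicts, best first, with "p" (0 to 1); they miss things now and then, are a little off and sometimes report something else, mostly with a low value. They report only what shows in the picture. A call takes as long as a camera call.
- ctrl.find_in(picture, query): "rect" ([left, top, width, height] in pixels, round what is visible of it).
- ctrl.silhouettes(picture, query): "mask" (384x512 bool, what is visible of it) and "rect" ([left, top, width, height] in pixels, round what is visible of it).
- ctrl.tip_of(picture, query): "centre" ([row, column] in pixels: a listed point, or the origin of a listed thing).
The state is a dict: "clock": time; "joints": joint angles; "joint_velocities": joint speeds; "joint_torque": joint torques, N m; "position": TCP position; "orientation": TCP orientation; "force": force on the tool from outside, world axes, zero at the start; "torque": the same for the moment, N m; "opening": opening from 0.0 (shut) to 1.0 (fully open); "grip_force": force on a finger pad.
Only numpy, scipy, OpenCV 4.12 (cv2) and the standard library are available. Lean on these libraries where they do the work, as an engineer would, in place of code of your own. Each camera call takes 0.05 s, during which the arm holds its last target. There are 200 camera calls.

### The job

Call your colleague by pressing the plunger of the desk bell down to its stop, then be the third hand: set the blue tube block down on the bare metal bed of the cooling stage, lengthwise and centred in front of the sprung contact plate, and push its short end flat against the plate until the pointer on the gauge stands midway between the two black marks (the plate pushed back about 12 mm). Never drive the plate to the end of its travel, and do not disturb the carton, jar, timer and small bottle. Finish while still holding the block steadily pressed like that, so that your colleague can fasten it; do not let go.

Things in the scene. Friction and masses are not known exactly. Their poses are not given: they have to be found in the camera images.
- bell_plunger (a joint): plunger of the desk bell (fixed to the bench, black foot 74 mm across, steel dome): m pressed down, 0 up, 0.006 at its stop; spring, 1.2 N to start, 4.8 N at the stop
- bell_top (a point): centre of the top face of the bell plunger's round head (22 mm across, 60 mm above the bench when up); it goes down with the plunger
- block_center (a point): centre of the solid body of the blue tube block (loose, about 0.3 to 0.6 kg): 94 mm along its x, 64 mm along its y, 36 mm high (the point is 18 mm above its underside; where the bench is bare black, beyond the pale mat, the top is 1.5 mm lower); caps of tubes rise up to 5 mm above the body and can be ignored. Grip across its 64 mm width. Either short end may go to the plate
- stage: cooling stage, fixed to the bench, turned about z by its yaw; origin on the bench under its middle line. In its own frame: flat bare metal bed, top 10 mm above the bench, x -95 to +55 mm, y -58 to +58 mm, no rails; behind it on +x the contact plate, then a grey spring housing and gauge, x up to 130 mm and up to 52 mm high. The block is pushed along its +x; y = 0 is the middle
- contact_plate (a joint): travel of the sprung contact plate along the stage's +x: 0 at rest, end of travel 0.024 m; spring force 2 N at 0, plus 0.6 N per mm. On the gauge behind the plate, on top, a dark steel pointer moves with the plate over a white strip; its far tip meets the two black marks at 0.008 m (about 7 N) and 0.016 m (about 12 N). The spring pushes the block back if it is let go
- plate_face (a point): centre of the face of the contact plate that the block meets (steel, 74 mm wide, from 12 to 48 mm above the bench), at x = 50 mm, y = 0 of the stage at rest, 30 mm above the bench; it moves with the plate
- cuvette_box: bystander, loose, to be left alone: white carton with a purple band, 74 x 110 x 45 mm; origin at the centre of its underside
- sample_jar: bystander, loose, to be left alone: white round jar with an orange lid, 57 mm across, 65 mm high; origin at the centre of its underside
- timer: bystander, loose, to be left alone: cream bench timer with three keys, 66 x 64 x 18 mm; origin at the centre of its underside
- vial_amber_a: bystander, loose, to be left alone: small amber bottle with a black cap, 24 mm across, 52 mm high; origin at the centre of its underside
- block: the same blue tube block; origin at the centre of its underside, axes as for block_center

How it is judged:
On the way:
1. the bell plunger is pressed down to its stop (value of joint bell_plunger above 0.005 m), for 0.05 s.
At the end, for the whole second after the job is handed in: The robot still holds or pushes the block, which is at rest, flat on the bed (within 5 mm of its height, 0.08 rad of upright), within 8 mm of the middle line and 0.09 rad of square, its end pressing the contact plate with 4 to 16 N, and the plate is still, between the marks (8 to 16 mm of travel) (value of joint contact_plate between 0.008 and 0.016 m and velocity of joint contact_plate between -0.005 and 0.005 m/s and contact force between block and contact_plate between 4 and 16 N and angle between the x axis of block_center and the x axis of stage, either way round below 0.09 rad and y of block_center in the frame of stage between -0.008 and 0.008 m and z of block_center in the frame of stage between 0.024 and 0.033 m and angle between block_center's own z axis and vertical below 0.08 rad and linear speed of block below 0.01 m/s and contact force between any of the fingers, the arm and block above 2 N); the arm keeps its last pose, push and grip.
It fails at once if the contact plate is driven to the end of its travel (value of joint contact_plate above 0.0225 m).
It fails at once if the bystander cuvette_box is disturbed (distance of cuvette_box from where it was at the start of the episode above 0.02 m).
It fails at once if the bystander sample_jar is disturbed (distance of sample_jar from where it was at the start of the episode above 0.02 m).
It fails at once if the bystander timer is disturbed (distance of timer from where it was at the start of the episode above 0.02 m).
It fails at once if the bystander vial_amber_a is disturbed (distance of vial_amber_a from where it was at the start of the episode above 0.02 m).
It also fails if it takes over 54 s, if anything falls off the work surface, if the arm or the gripper's body presses on something with over 40 N, if the wrist force passes 120 N, or if a joint passes its speed limit or range.

## Working session

There is one attempt and no reset: what is moved stays moved. The work goes in short steps, Python scripts to look and compute and a tool call to move; the robot and the scene stay as the last step left them, time stands still between calls to the robot, and variables do not carry over. Pictures are saved under pics/ and viewed, at most 10 in all, crops included, and the job is handed in when it is done.

Besides the shell and the picture viewer there is one more tool, called after "Emit:" as name(argument=value, ...) on one line, values as JSON. play_rows: Moves the arm, as the interface text tells. Shifts and turns lie within -1 to 1; 1 stands for 4 cm of shift or 0.1 rad of turn. Its arguments: {"type":"object","properties":{"plan":{"type":"array","items":{"type":"array","items":{"type":"number"}}},"grip_force":{"type":"number"}},"required":["plan"]}

```bash
ls; mkdir -p pics; cat > h.py <<'E'
import numpy as np, cv2
from rig import ctrl
def pts(p):
    z=p["z_map"]; v,u=np.mgrid[0:384,0:512]; K=p["mtx"]
    c=np.stack([(u-K[0,2])/K[0,0]*z,(v-K[1,2])/K[1,1]*z,z],-1)
    R=cv2.Rodrigues(np.array(p["rvec"],float))[0]
    w=(c-np.ravel(p["tvec"]))@R
    w[z<=0]=np.nan
    return w
E
python3 - <<'E'
from h import *
s=ctrl.observe(); print({k:np.round(v,3) for k,v in s.items()})
for n in("top","side"):
    p=ctrl.get_image(n); cv2.imwrite(f"pics/{n}0.png",p["img"]); W=pts(p)
    R=cv2.Rodrigues(np.array(p["rvec"],float))[0]; print(n,"cam",-R.T@np.ravel(p["tvec"]))
    for q in["bell_top","block","stage","contact_plate","plate_face","cuvette_box","sample_jar","timer","vial_amber_a"]:
        for m in ctrl.silhouettes(p,q)[:1]:
            a=W[m["mask"]]; a=a[~np.isnan(a[:,0])]
            if len(a)<5: continue
            zt=np.percentile(a[:,2],95); t=a[a[:,2]>zt-.012]
            r=cv2.minAreaRect((t[:,:2]*1000).astype(np.float32))
            print(q,round(m["p"],2),m["rect"],"n",len(a),"med",np.round(np.median(a,0),3),"ztop",round(zt,3),"toprect",np.round(r[0]),np.round(r[1]),round(r[2],1))
        t=ctrl.tip_of(p,q)
        if t:
            rr,cc=np.round(t[0]["centre"]).astype(int); print("   tip",round(t[0]["p"],2),rr,cc,np.round(W[rr,cc],3))
E
```

```text
pics
{'clock': np.float64(0.0), 'joints': array([-1.228,  0.537, -0.004,  1.539,  0.003,  1.067, -0.071]), 'joint_velocities': array([ 0.001,  0.001, -0.001,  0.   , -0.001, -0.001, -0.   ]), 'joint_torque': array([ 0.0000e+00, -5.8339e+01,  1.0480e+00, -2.5911e+01,  1.2000e-02,
        9.0000e-03, -0.0000e+00]), 'position': array([0.258, 0.596, 0.23 ]), 'orientation': array([-6.370e-01, -3.076e+00,  3.000e-03]), 'force': array([ 0.178, -0.413, -0.021]), 'torque': array([-0.013, -0.016, -0.07 ]), 'grip_force': np.float64(0.0), 'opening': np.float64(0.996)}
top cam [ 0.35190341 -0.14783975  0.9768977 ]
bell_top 0.44 [341.8, 216.8, 7.6, 7.3] n 49 med [ 0.504 -0.347  0.06 ] ztop 0.062 toprect [ 504. -347.] [16. 22.] 4.0
   tip 0.51 219 343 [ 0.501 -0.345  0.057]
block 0.97 [152.1, 196.7, 37.7, 46.0] n 934 med [0.469 0.103 0.035] ztop 0.041 toprect [470. 105.] [65. 92.] 62.9
   tip 0.85 219 168 [0.469 0.105 0.035]
stage 0.89 [232.0, 151.8, 46.8, 89.7] n 3519 med [ 0.553 -0.114  0.011] ztop 0.05 toprect [ 625. -101.] [79. 90.] 10.5
   tip 0.88 203 257 [ 0.534 -0.123  0.014]
contact_plate 0.7 [238.8, 162.8, 29.0, 23.2] n 302 med [ 0.595 -0.106  0.036] ztop 0.06 toprect [ 603. -104.] [34. 72.] 11.0Traceback (most recent call last):
  File "<stdin>", line 13, in <module>
ValueError: it knows: bell_top, block, block_center, cuvette_box, plate_face, sample_jar, stage, timer, vial_amber
```

```bash
python3 - <<'E'
from h import *
for n in("top","side"):
    p=ctrl.get_image(n); W=pts(p)
    cv2.imwrite(f"pics/{n}1.png",cv2.resize(p["img"],(800,600),interpolation=cv2.INTER_CUBIC))
    for q in["bell_top","block","stage","plate_face","cuvette_box","sample_jar","timer","vial_amber"]:
        for m in ctrl.silhouettes(p,q)[:1]:
            a=W[m["mask"]]; a=a[~np.isnan(a[:,0])]
            if len(a)<5: continue
            zt=np.percentile(a[:,2],95); t=a[a[:,2]>zt-.012]
            r=cv2.minAreaRect((t[:,:2]*1000).astype(np.float32))
            print(n,q,round(m["p"],2),m["rect"],"med",np.round(np.median(a,0),3),"ztop",round(zt,3),"toprect",np.round(r[0]),np.round(r[1]),round(r[2],1))
            if q=="stage":
                b=a[(a[:,2]>.006)&(a[:,2]<.014)]; r=cv2.minAreaRect((b[:,:2]*1000).astype(np.float32)); print("  bed",np.round(r[0],1),np.round(r[1]),round(r[2],2))
                r=cv2.minAreaRect((a[a[:,2]>.006][:,:2]*1000).astype(np.float32)); print("  all",np.round(r[0],1),np.round(r[1]),round(r[2],2))
        t=ctrl.tip_of(p,q)
        if t and q in("plate_face","stage","block","bell_top"):
            rr,cc=np.round(t[0]["centre"]).astype(int); print("   tip",q,round(t[0]["p"],2),rr,cc,np.round(W[rr,cc],3))
E
```

```text
tip bell_top 0.58 217 342 [ 0.505 -0.342  0.061]
top block 0.78 [150.1, 197.0, 40.5, 43.2] med [0.469 0.103 0.035] ztop 0.041 toprect [470. 105.] [66. 94.] 62.5
   tip block 0.94 218 172 [0.475 0.1   0.015]
top stage 0.88 [233.3, 151.2, 48.6, 86.7] med [ 0.552 -0.114  0.011] ztop 0.05 toprect [ 622. -102.] [74. 90.] 11.6
  bed [ 553.9 -113.8] [224. 115.] 10.41
  all [ 553.9 -113.8] [224. 115.] 10.41
   tip stage 0.78 204 257 [ 0.532 -0.123  0.008]
top plate_face 0.59 [240.0, 161.5, 28.7, 24.3] med [ 0.594 -0.105  0.035] ztop 0.059 toprect [ 603. -104.] [35. 72.] 12.1
   tip plate_face 0.57 182 256 [ 0.588 -0.116  0.029]
top cuvette_box 0.85 [145.5, 146.1, 42.9, 31.0] med [0.623 0.127 0.044] ztop 0.048 toprect [627. 130.] [ 72. 111.] 3.6
top timer 0.55 [353.9, 151.1, 32.5, 28.0] med [ 0.662 -0.418  0.015] ztop 0.018 toprect [ 663. -421.] [64. 66.] 62.3
top vial_amber 0.69 [292.1, 139.9, 11.5, 15.1] med [ 0.692 -0.219  0.034] ztop 0.053 toprect [ 697. -220.] [17. 19.] 31.5
   tip bell_top 0.48 158 277 [ 0.502 -0.356  0.062]
side block 0.71 [260.9, 269.6, 57.8, 55.9] med [0.467 0.112 0.
[... 305 characters left out ...]
age 0.73 230 262 [ 0.53  -0.106  0.011]
side plate_face 0.84 [217.1, 208.4, 18.0, 29.9] med [ 0.596 -0.085  0.036] ztop 0.06 toprect [ 602. -100.] [30. 64.] 11.4
   tip plate_face 0.59 222 236 [ 0.586 -0.08   0.049]
side cuvette_box 0.81 [177.6, 271.9, 44.7, 66.0] med [0.637 0.135 0.045] ztop 0.047 toprect [627. 173.] [ 73. 201.] 3.7
side sample_jar 0.81 [200.4, 155.8, 20.7, 32.4] med [ 0.672 -0.295  0.045] ztop 0.065 toprect [ 674. -313.] [54. 53.] 59.6
side timer 0.73 [213.8, 152.6, 16.5, 16.7] med [ 0.648 -0.422  0.015] ztop 0.019 toprect [ 648. -393.] [ 58. 144.] 9.9
side vial_amber 0.65 [188.2, 185.8, 13.1, 17.3] med [ 0.698 -0.214  0.028] ztop 0.053 toprect [ 699. -218.] [14. 13.] 65.5
```

View pics/top1.png

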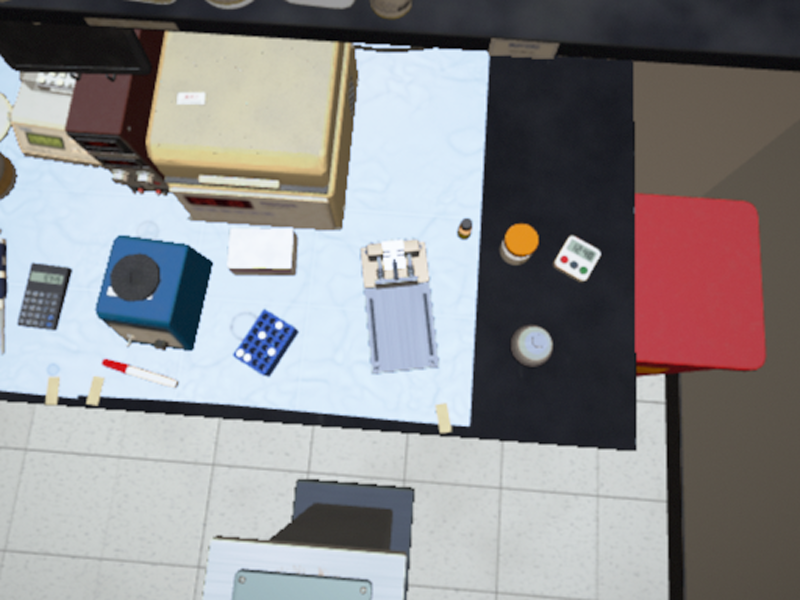

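View pics/side1.png

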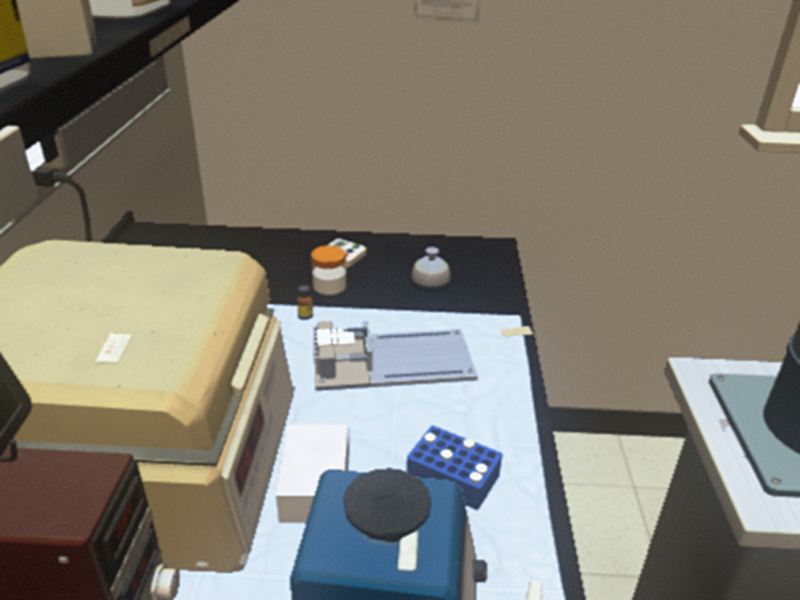

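The top view shows the block at about (266,342), the stage from (365,240) to (438,370) and the bell at (533,344). The plate end is at the top. The side view agrees with this. Next I'll check the clearance along the path.

```bash
python3 - <<'E'
from h import *
W=np.concatenate([pts(ctrl.get_image(n)).reshape(-1,3) for n in("top","side")]); W=W[~np.isnan(W[:,0])]
for y0 in np.arange(.55,-.5,-.1):
    print(round(y0,2),[round(float(np.percentile(a,99)),2) if len(a:=W[(abs(W[:,0]-x)<.04)&(abs(W[:,1]-y0)<.05)&(W[:,2]>-.1)][:,2])>20 else None for x in np.arange(.26,.76,.08)])
E
```

```text
0.55 [None, 0.0, 0.01, 0.02, 0.02, 0.0, 0.03]
0.45 [None, 0.0, 0.0, 0.01, 0.02, 0.0, 0.5]
0.35 [None, 0.01, 0.06, 0.15, 0.15, 0.0, 0.54]
0.25 [None, 0.0, 0.06, 0.15, 0.15, 0.22, 0.54]
0.15 [None, 0.0, 0.04, 0.04, 0.05, 0.22, 0.52]
0.05 [None, 0.0, 0.04, 0.04, 0.05, 0.22, 0.52]
-0.05 [None, 0.0, 0.01, 0.01, 0.05, 0.11, 0.53]
-0.15 [None, 0.0, 0.01, 0.01, 0.06, 0.05, 0.53]
-0.25 [None, 0.0, 0.0, 0.0, 0.0, 0.07, 0.51]
-0.35 [None, 0.0, 0.0, 0.06, 0.0, 0.07, 0.51]
-0.45 [None, 0.0, 0.0, 0.0, 0.0, 0.02, 0.51]
```

Emit:
play_rows(plan=[[0.34,-1,0,0,0,0,-1],[0.34,-1,0,0,0,0,-1],[0.34,-1,0,0,0,0,-1],[0.34,-1,0,0,0,0,-1],[0.34,-1,0,0,0,0,-1]])

```text
clock: 2.7
position: [0.3268, 0.3948, 0.2315]
orientation: [0.637, 3.076, 0.001]
force: [0.4, -0.1, 0.2]
opening: 0.147
grip_force: 0.0
```

Emit:
play_rows(plan=[[0.34,-1,0,0,0,0,-1],[0.34,-1,0,0,0,0,-1],[0.34,-1,0,0,0,0,-1],[0.34,-1,0,0,0,0,-1],[0.34,-1,0,0,0,0,-1]])

```text
clock: 3.2
position: [0.3948, 0.1949, 0.2316]
orientation: [0.637, 3.076, 0.001]
force: [0.2, 0.6, -0.3]
opening: -0.0
grip_force: 0.0
```

Emit:
play_rows(plan=[[0.34,-1,0,0,0,0,-1],[0.2,-1,0,0,0,0,-1],[0.2,-1,0,0,0,0,-1],[0.2,-1,0,0,0,0,-1],[0.2,-1,0,0,0,0,-1]])

```text
clock: 3.7
position: [0.4402, -0.0052, 0.2316]
orientation: [0.637, 3.075, 0.001]
force: [0.6, 0.6, -0.1]
opening: 0.002
grip_force: 0.0
```

Emit:
play_rows(plan=[[0.2,-1,0,0,0,0,-1],[0.2,-1,0,0,0,0,-1],[0.2,-1,0,0,0,0,-1],[0.2,-1,0,0,0,0,-1],[0,0,0,0,0,0,-1]])

```text
clock: 4.2
position: [0.4722, -0.1697, 0.2319]
orientation: [0.649, 3.071, -0.005]
force: [-0.1, 0.3, -0.1]
opening: -0.001
grip_force: 0.0
```

Emit:
play_rows(plan=[[0.16,-1,0,0,0,0,-1],[0.16,-1,-0.5,0,0,0,-1],[0.16,-1,-0.8,0,0,0,-1],[0.16,-1,-0.8,0,0,0,-1],[0.16,-0.43,-0.8,0,0,0,-1]])

```text
clock: 4.7
position: [0.5032, -0.3421, 0.1165]
orientation: [0.642, 3.074, -0.004]
force: [0.5, -0.6, -0.3]
opening: 0.003
grip_force: 0.0
```

Emit:
play_rows(plan=[[0,0,0,0,0,0,-1],[0,0,0,0,0,0,-1]])

```text
clock: 4.9
position: [0.5035, -0.3373, 0.1171]
orientation: [-0.637, -3.075, -0.002]
force: [0.5, 0.9, 1.5]
opening: -0.0
grip_force: 0.0
```

Emit:
play_rows(plan=[[0,-0.25,-0.5,0,0,0,-1],[0,0,-0.5,0,0,0,-1],[0,0,-0.2,0,0,0,-1],[0,0,0,0,0,0,-1]])

```text
clock: 5.3
position: [0.5041, -0.3466, 0.0698]
orientation: [0.635, 3.077, 0.002]
force: [0.3, -0.0, -0.9]
opening: 0.003
grip_force: 0.0
```

Emit:
play_rows(plan=[[0,0,-0.1,0,0,0,-1],[0,0,-0.1,0,0,0,-1],[0,0,-0.05,0,0,0,-1],[0,0,0,0,0,0,-1]])

```text
clock: 5.7
position: [0.5039, -0.3481, 0.0595]
orientation: [0.637, 3.076, 0.0]
force: [0.7, 0.8, 2.6]
opening: -0.0
grip_force: 0.7
```

Emit:
play_rows(plan=[[0,0,-0.1,0,0,0,-1],[0,0,-0.05,0,0,0,-1],[0,0,0,0,0,0,-1]])

```text
clock: 6.0
position: [0.5041, -0.3484, 0.0541]
orientation: [0.637, 3.075, 0.0]
force: [-0.4, 1.9, 8.3]
opening: 0.0
grip_force: 4.2
```

Emit:
play_rows(plan=[[0,0,-0.04,0,0,0,-1],[0,0,0,0,0,0,-1],[0,0,0,0,0,0,-1]])

```text
clock: 6.3
position: [0.5041, -0.3484, 0.0538]
orientation: [0.638, 3.075, 0.001]
force: [-4.0, 4.9, 21.1]
opening: -0.001
grip_force: 10.6
```

The bell reads 21 N with no more travel, so it is at its stop. I'll retreat and move above the block.

Emit:
play_rows(plan=[[0,0,0.7,0,0,0,1],[0,0,1,0,0,0,1],[-0.07,1,1,0,0,0,1],[-0.07,1,0.5,0,0,0,1],[-0.07,1,0,0,0,0,1]])

```text
clock: 6.8
position: [0.4969, -0.2331, 0.1778]
orientation: [0.639, 3.07, -0.001]
force: [1.1, 0.1, 0.0]
opening: 0.848
grip_force: 0.0
```

Emit:
play_rows(plan=[[-0.08,1,0,0,0,0,1],[-0.08,1,0,0,0,0,1],[-0.08,1,0,0,0,0,1],[-0.08,1,0,0,0,0,1],[-0.08,1,0,0,0,0,1]])

```text
clock: 7.3
position: [0.479, -0.0316, 0.1749]
orientation: [0.638, 3.076, -0.0]
force: [1.4, -0.5, -1.0]
opening: 1.001
grip_force: 0.0
```

```bash
python3 - <<'E'
from h import *
print(np.round(ctrl.observe()["position"],3))
ps={n:ctrl.get_image(n) for n in("top","side")}
for n in ps:
    W=pts(ps[n]).reshape(-1,3)
    d=W[(W[:,2]>.03)&(W[:,2]<.17)&(W[:,0]>.36)&(W[:,0]<.56)&(W[:,1]>.165)&(W[:,1]<.4)]; print(n,"device",len(d),np.percentile(d,[1,5],axis=0).round(3) if len(d) else '')
    b=W[(W[:,2]>.028)&(W[:,2]<.045)&(W[:,0]>.40)&(W[:,0]<.54)&(W[:,1]>.03)&(W[:,1]<.165)]
    r=cv2.minAreaRect((b[:,:2]*1000).astype(np.float32)); print("block",len(b),r)
E
```

```text
[ 0.479 -0.032  0.175]
top device 1992 [[0.458 0.224 0.053]
 [0.467 0.228 0.081]]
block 0 ((0.0, 0.0), (0.0, 0.0), 0.0)
side device 5753 [[0.451 0.231 0.05 ]
 [0.464 0.245 0.073]]
block 1469 ((471.4312438964844, 103.57486724853516), (67.51211547851562, 94.47187042236328), 62.822208404541016)
```

Emit:
play_rows(plan=[[-0.05,0.85,0,0,0,-0.3,1],[-0.06,0.85,0,0,0,-0.4,1],[-0.05,0.85,-0.5,0,0,0,1],[-0.05,0.85,-0.8,0,0,0,1],[0,0,-0.8,0,0,0,1]])

```text
clock: 7.9
position: [0.4714, 0.108, 0.0902]
orientation: [0.735, 3.054, 0.005]
force: [-0.2, -0.2, -0.4]
opening: 0.998
grip_force: 0.0
```

Emit:
play_rows(plan=[[0,0,0,0,0,0,1],[0,0,0,0,0,0,1]])

```text
clock: 8.1
position: [0.4711, 0.1015, 0.0912]
orientation: [-0.748, -3.051, 0.002]
force: [0.2, -0.2, 0.2]
opening: 1.0
grip_force: 0.0
```

Emit:
play_rows(plan=[[0,0.05,-0.7,0,0,0,1],[0,0,-0.7,0,0,0,1],[0,0,-0.5,0,0,0,1],[0,0,-0.3,0,0,0,1],[0,0,0,0,0,0,1]])

```text
clock: 8.6
position: [0.4715, 0.1041, 0.0032]
orientation: [0.747, 3.051, -0.001]
force: [-0.4, 0.2, 0.5]
opening: 1.002
grip_force: 0.0
```

Emit:
play_rows(plan=[[0,0,0,0,0,0,0],[0,0,0,0,0,0,-1],[0,0,0,0,0,0,-1],[0,0,0,0,0,0,-1],[0,0,0,0,0,0,-1]], grip_force=60)

```text
clock: 9.1
position: [0.472, 0.1047, 0.0046]
orientation: [0.745, 3.05, 0.001]
force: [-1.4, -1.7, 6.8]
opening: 0.74
grip_force: 65.8
```

Emit:
play_rows(plan=[[0,0,0.3,0,0,0,-1],[0,0,0.7,0,0,0,-1],[0,0,0.9,0,0,0,-1],[0.1,-0.4,0,0,0,0.5,-1],[0.2,-0.8,0,0,0,0.8,-1]])

```text
clock: 9.6
position: [0.4835, 0.06, 0.081]
orientation: [0.532, 3.094, 0.004]
force: [0.3, -0.5, -5.9]
opening: 0.738
grip_force: 69.5
```

Emit:
play_rows(plan=[[0.2,-0.8,0,0,0,0.9,-1],[0.2,-0.8,0,0,0,0.9,-1],[0.2,-0.8,0,0,0,0.9,-1],[0.2,-0.8,0,0,0,0.9,-1],[0.2,-0.8,0,0,0,0.9,-1]])

```text
clock: 10.1
position: [0.5229, -0.1042, 0.0799]
orientation: [0.165, -3.137, 0.0]
force: [1.3, 0.7, -4.7]
opening: 0.74
grip_force: 69.5
```

Emit:
play_rows(plan=[[0.1,-0.38,0,0,0,0.8,-1],[0,0,0,0,0,0,-1],[0,0,0,0,0,0,-1],[0,0,0,0,0,0,-1]])

```text
clock: 10.5
position: [0.5266, -0.1167, 0.0792]
orientation: [0.285, -3.128, -0.001]
force: [0.2, 0.6, -6.0]
opening: 0.742
grip_force: 69.5
```

```bash
python3 - <<'E'
from h import *
s=ctrl.observe(); print({k:np.round(s[k],3) for k in("position","orientation","force","torque","opening")})
for n in("top","side"):
    p=ctrl.get_image(n); W=pts(p)
    c=p["img"][120:270,190:330] if n=="top" else p["img"][150:310,180:350]
    cv2.imwrite(f"pics/{n}2.png",cv2.resize(c,None,fx=4,fy=3.7,interpolation=cv2.INTER_CUBIC))
    for m in ctrl.silhouettes(p,"block")[:1]:
        a=W[m["mask"]]; a=a[~np.isnan(a[:,0])]
        zt=np.median(a[:,2]); t=a[abs(a[:,2]-zt)<.01]
        print(n,"p",m["p"],len(a),np.percentile(a,[2,50,98],axis=0).round(3),cv2.minAreaRect((t[:,:2]*1000).astype(np.float32)))
E
```

```text
{'position': array([ 0.527, -0.117,  0.079]), 'orientation': array([ 2.850e-01, -3.128e+00, -1.000e-03]), 'force': array([ 0.168,  0.579, -6.015]), 'torque': array([ 0.058,  0.005, -0.052]), 'opening': np.float64(0.742)}
top p 0.77 201 [[ 0.428 -0.154  0.078]
 [ 0.495 -0.139  0.109]
 [ 0.517 -0.123  0.536]] ((499.4549255371094, -134.77037048339844), (35.70487976074219, 35.47984313964844), 11.13039493560791)
side p 0.74 973 [[ 0.477 -0.151  0.076]
 [ 0.54  -0.094  0.106]
 [ 0.575 -0.078  0.116]] ((527.3826293945312, -116.66021728515625), (93.81956481933594, 67.6724624633789), 11.242829322814941)
```

Emit:
play_rows(plan=[[0,-0.06,-0.5,0,0,0,-1],[0,0,-0.5,0,0,0,-1],[0,0,-0.35,0,0,0,-1],[0,0,0,0,0,0,-1]])

```text
clock: 11.1
position: [0.5255, -0.1198, 0.0233]
orientation: [0.285, -3.125, -0.002]
force: [-0.2, 0.7, -5.2]
opening: 0.738
grip_force: 69.3
```

Emit:
play_rows(plan=[[0,0,-0.1,0,0,0,-1],[0,0,-0.05,0,0,0,-1],[0,0,-0.04,0,0,0,-1],[0,0,0,0,0,0,-1]])

```text
clock: 11.5
position: [0.5273, -0.1206, 0.0177]
orientation: [-0.284, 3.128, -0.0]
force: [0.1, -0.4, -5.5]
opening: 0.738
grip_force: 69.5
```

Emit:
play_rows(plan=[[0,0,-0.04,0,0,0,-1],[0,0,-0.03,0,0,0,-1],[0,0,0,0,0,0,-1]])

```text
clock: 11.8
position: [0.5273, -0.1206, 0.0147]
orientation: [-0.284, 3.128, -0.0]
force: [-0.1, 0.2, -4.2]
opening: 0.738
grip_force: 69.6
```

```bash
python3 - <<'E'
from h import *
print(np.round(ctrl.observe()["force"],1))
for n in("top","side"):
    p=ctrl.get_image(n); W=pts(p)
    c=p["img"][130:260,200:310] if n=="top" else p["img"][180:280,190:330]
    cv2.imwrite(f"pics/{n}3.png",cv2.resize(c,None,fx=4.5,fy=4.5,interpolation=cv2.INTER_CUBIC))
    for q in("block","plate_face"):
      for m in ctrl.silhouettes(p,q)[:1]:
        a=W[m["mask"]]; a=a[~np.isnan(a[:,0])&(a[:,2]<.07)]
        print(n,q,m["p"],len(a),np.percentile(a,[2,50,98],axis=0).round(3),cv2.minAreaRect((a[a[:,2]>.025][:,:2]*1000).astype(np.float32)))
E
```

```text
[-0.1  0.2 -4.2]
top block 0.69 162 [[ 0.479 -0.157  0.015]
 [ 0.495 -0.142  0.044]
 [ 0.514 -0.122  0.049]] ((497.92919921875, -137.60699462890625), (32.24095916748047, 37.63463592529297), 10.514103889465332)
side block 0.63 889 [[ 0.479 -0.151  0.011]
 [ 0.54  -0.097  0.042]
 [ 0.574 -0.082  0.051]] ((525.5773315429688, -108.22450256347656), (97.83071899414062, 91.44330596923828), 5.079635143280029)
side plate_face 0.54 276 [[ 0.583 -0.151  0.009]
 [ 0.597 -0.095  0.035]
 [ 0.621 -0.072  0.061]] ((607.093505859375, -104.43270874023438), (42.84514617919922, 72.71666717529297), 4.841643810272217)
```

View pics/side3.png

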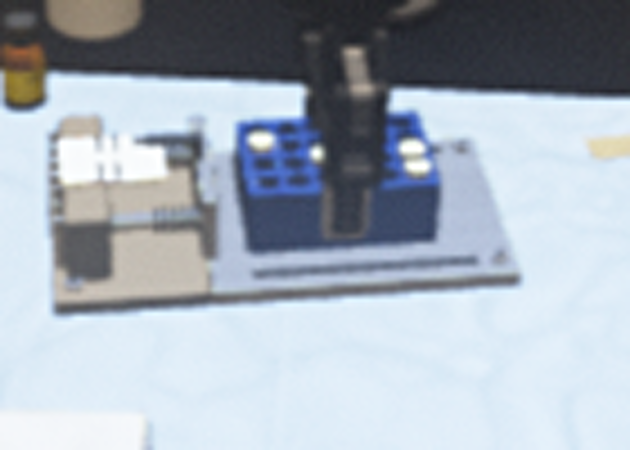

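View pics/top3.png

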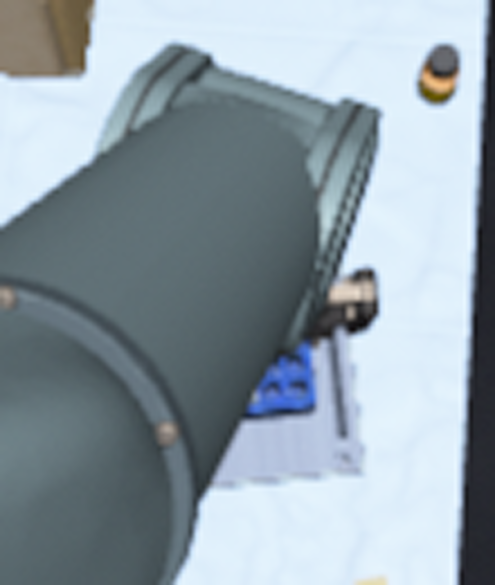

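The side view shows the block just about down on the bed at (340,190), with a small gap to the plate at (208,210). The arm hides the top view. I'll lower the block a touch, then push along the stage's x.

Emit:
play_rows(plan=[[0,0,-0.025,0,0,0,-1],[0,0,0,0,0,0,-1]])

```text
clock: 12.3
position: [0.5272, -0.1206, 0.0147]
orientation: [-0.284, 3.129, 0.0]
force: [-3.1, 0.5, 9.2]
opening: 0.734
grip_force: 71.4
```

Emit:
play_rows(plan=[[0.07,0.013,0,0,0,0,-1],[0.07,0.013,0,0,0,0,-1],[0.07,0.013,0,0,0,0,-1],[0,0,0,0,0,0,-1],[0,0,0,0,0,0,-1]])

```text
clock: 12.8
position: [0.5279, -0.1204, 0.0145]
orientation: [0.279, -3.115, -0.003]
force: [-24.5, -1.4, 32.6]
opening: 0.736
grip_force: 74.4
```

Pressing down is jamming the block by friction, so I'll back off a little and lighten the load.

Emit:
play_rows(plan=[[-0.12,-0.022,0,0,0,0,-1],[0,0,0.03,0,0,0,-1],[0,0,0,0,0,0,-1]])

```text
clock: 13.1
position: [0.531, -0.1198, 0.0149]
orientation: [-0.284, 3.128, -0.0]
force: [0.5, -0.8, -5.8]
opening: 0.738
grip_force: 69.6
```

Emit:
play_rows(plan=[[0.07,0.015,0,0,0,0,-1],[0.05,0.015,0,0,0,0,-1],[0.05,0.01,0,0,0,0,-1],[0,0,0,0,0,0,-1],[0,0,0,0,0,0,-1]])

```text
clock: 13.6
position: [0.5366, -0.1187, 0.0147]
orientation: [0.284, -3.127, 0.0]
force: [-4.9, -1.4, 1.9]
opening: 0.736
grip_force: 70.5
```

Emit:
play_rows(plan=[[0.05,0.01,0,0,0,0,-1],[0,0,0,0,0,0,-1],[0,0,0,0,0,0,-1]])

```text
clock: 13.9
position: [0.5386, -0.1183, 0.0147]
orientation: [0.284, -3.127, 0.0]
force: [-4.6, -1.4, 2.2]
opening: 0.734
grip_force: 70.5
```

Emit:
play_rows(plan=[[0.05,0.01,0,0,0,0,-1],[0,0,0,0,0,0,-1],[0,0,0,0,0,0,-1]])

```text
clock: 14.2
position: [0.5406, -0.1178, 0.0147]
orientation: [0.284, -3.127, 0.0]
force: [-4.6, -1.3, 2.6]
opening: 0.734
grip_force: 70.5
```

Emit:
play_rows(plan=[[0,0,0.01,0,0,0,-1],[0,0,0,0,0,0,-1]])

```text
clock: 14.4
position: [0.5414, -0.1175, 0.0148]
orientation: [0.284, -3.128, 0.0]
force: [-0.8, -1.5, -5.6]
opening: 0.732
grip_force: 69.7
```

Emit:
play_rows(plan=[[0.05,0.01,0,0,0,0,-1],[0,0,0,0,0,0,-1],[0,0,0,0,0,0,-1]])

```text
clock: 14.7
position: [0.5431, -0.1172, 0.0149]
orientation: [0.284, -3.128, -0.0]
force: [-2.5, -2.0, -6.8]
opening: 0.739
grip_force: 69.7
```

Emit:
play_rows(plan=[[0.05,0.01,0,0,0,0,-1],[0,0,0,0,0,0,-1],[0,0,0,0,0,0,-1]])

```text
clock: 15.0
position: [0.5449, -0.1168, 0.0149]
orientation: [0.284, -3.128, -0.0]
force: [-3.5, -2.2, -6.7]
opening: 0.743
grip_force: 69.4
```

Emit:
play_rows(plan=[[0.05,0.01,0,0,0,0,-1],[0,0,0,0,0,0,-1],[0,0,0,0,0,0,-1]])

```text
clock: 15.3
position: [0.5467, -0.1165, 0.0149]
orientation: [0.284, -3.127, -0.0]
force: [-4.3, -2.5, -6.9]
opening: 0.737
grip_force: 69.4
```

Emit:
play_rows(plan=[[0.05,0.01,0,0,0,0,-1],[0.05,0.01,0,0,0,0,-1],[0,0,0,0,0,0,-1],[0,0,0,0,0,0,-1]])

```text
clock: 15.7
position: [0.55, -0.1159, 0.0149]
orientation: [0.283, -3.126, -0.0]
force: [-6.3, -3.2, -4.9]
opening: 0.74
grip_force: 69.6
```

Emit:
play_rows(plan=[[0.05,0.01,0,0,0,0,-1],[0.03,0.005,0,0,0,0,-1],[0,0,0,0,0,0,-1],[0,0,0,0,0,0,-1]])

```text
clock: 16.1
position: [0.5526, -0.1154, 0.0149]
orientation: [0.282, -3.125, -0.0]
force: [-8.6, -3.4, -2.5]
opening: 0.734
grip_force: 70.0
```

```bash
python3 - <<'E'
from h import *
print(np.mean([ctrl.observe()["force"] for _ in range(3)],0).round(1))
p=ctrl.get_image("side"); W=pts(p)
cv2.imwrite("pics/side4.png",cv2.resize(p["img"][195:260,195:300],None,fx=7,fy=7,interpolation=cv2.INTER_CUBIC))
a=W[ctrl.silhouettes(p,"block")[0]["mask"]]; a=a[(a[:,2]>.04)&(a[:,2]<.049)]
print(len(a),cv2.minAreaRect((a[:,:2]*1000).astype(np.float32)))
E
```

```text
[-8.6 -3.4 -2.5]
488 ((552.9794311523438, -112.79454040527344), (95.67745208740234, 69.83656311035156), 10.994397163391113)
```

View pics/side4.png

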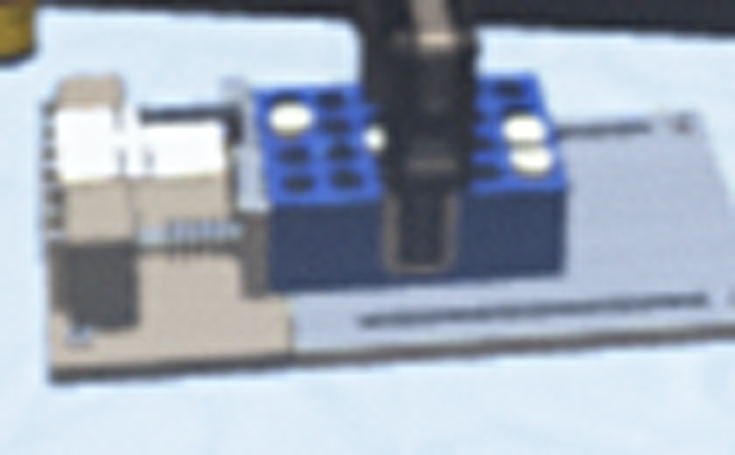

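The side view shows the block flat against the plate, with the plate edge at about (245,190) and the housing behind it. Travel is about 10 mm, so I'll add 1.5 mm and let it settle.

Emit:
play_rows(plan=[[0.037,0.006,0,0,0,0,-1],[0,0,0,0,0,0,-1],[0,0,0,0,0,0,-1],[0,0,0,0,0,0,-1],[0,0,0,0,0,0,-1]])

```text
clock: 16.7
position: [0.5538, -0.1152, 0.0149]
orientation: [0.282, -3.125, -0.001]
force: [-9.9, -1.9, -2.6]
opening: 0.739
grip_force: 70.1
```

```bash
python3 - <<'E'
from h import *
p=ctrl.get_image("side"); W=pts(p); s=ctrl.observe(); print(s["force"].round(1) if hasattr(s["force"],"round") else s["force"],np.round(s["position"],4))
c,sn=np.cos(.182),np.sin(.182); d=W-np.array([.537,-.1177,0]); x=d[...,0]*c+d[...,1]*sn; y=-d[...,0]*sn+d[...,1]*c
a=W[ctrl.silhouettes(p,"block")[0]["mask"]]; a=a[(a[:,2]>.04)&(a[:,2]<.049)]
print("block local x range",np.percentile((a[:,0]-.537)*c+(a[:,1]+.1177)*sn,[1,99]).round(4))
cv2.imwrite("pics/side5.png",cv2.resize(p["img"][198:235,198:245],None,fx=14,fy=14,interpolation=cv2.INTER_CUBIC))
E
```

```text
[-10.   -2.3  -1.6] [ 0.5538 -0.1152  0.0149]
block local x range [-0.0291  0.0633]
```

View pics/side5.png

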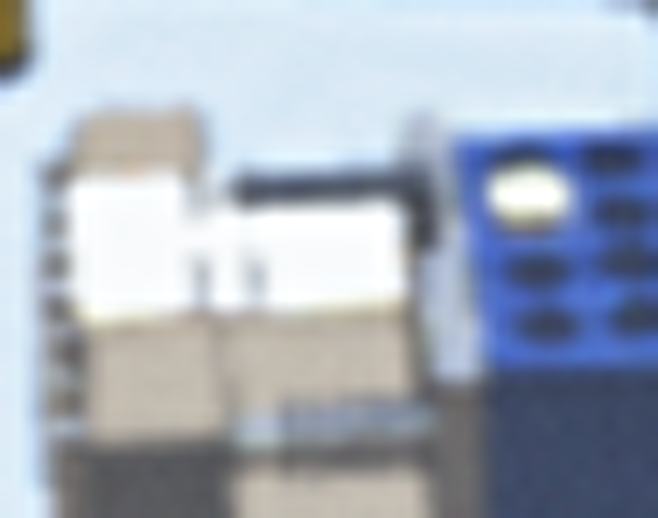

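The crop shows the marks at about x=205 and x=255, with the pointer tip near x=235, inside the marks but on the near side. I'll add just under 1 mm, settle and hand in.

Emit:
play_rows(plan=[[0.022,0.004,0,0,0,0,-1],[0,0,0,0,0,0,-1],[0,0,0,0,0,0,-1],[0,0,0,0,0,0,-1],[0,0,0,0,0,0,-1]])

```text
clock: 17.3
position: [0.5545, -0.115, 0.0149]
orientation: [0.282, -3.124, -0.001]
force: [-9.2, -2.4, -1.1]
opening: 0.737
grip_force: 70.1
```

Emit:
play_rows(plan=[[0,0,0,0,0,0,-1],[0,0,0,0,0,0,-1],[0,0,0,0,0,0,-1],[0,0,0,0,0,0,-1],[0,0,0,0,0,0,-1]])

```text
clock: 17.8
position: [0.5545, -0.115, 0.0149]
orientation: [0.282, -3.124, -0.001]
force: [-9.2, -2.6, -2.6]
opening: 0.737
grip_force: 70.1
```

```bash
python3 -c "
from h import *
s=ctrl.observe(); print(s['position'],s['force'],abs(np.array(s['joint_velocities'])).max()); print(ctrl.sign_off())"
```

```text
[ 0.55452122 -0.11501929  0.01490758] [-9.17301333 -2.60798817 -2.61489038] 0.002629258963413387
the job is handed in; nothing more can be done
None
```

I pressed the bell to its stop and handed the job in at about 18 s, still gripping the block flat against the plate at about 9 N; I estimate 12 mm of plate travel (my readings ranged from about 10 to 14 mm), and the hand-in gave no verdict.

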